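Draw the filter plate from under an instrument's flap and show it to the light

TASK

Swing up the flap on top of the grey bench instrument until it stands upright, and leave it open. Under it, draw out the perforated filter plate (the one with the tall grip tab), leaving the spare blank plate in its slot, and hold the filter upright in front of the lit face of the light panel, centred on it, broad face parallel to it and about 7 cm away, without the plate touching the panel. Finish while still holding the filter there in the gripper, and leave the other things on the bench where they are.

Things in the scene. Friction and masses are not known exactly. Their poses are not given: they have to be found in the camera images.
- unit: Grey bench instrument, fixed, 220 x 220 mm, 110 mm high. Origin on the bench; x from -0.10 (front with display and knobs, facing the robot) to +0.12 (back), y -0.11 to 0.11 (its left), z up. The front part, x -0.092 to 0.042, is an open well under the flap; behind the hinge (x above 0.05) it is closed.
- well (a point): Middle of the well's floor, 12 mm above the bench, axes as the instrument. The well is 134 mm in x, 204 mm in y; its rim is 98 mm above this point. Two plates stand on edge in it at y -0.04 and +0.04, broad faces along x and z. Guides hold only the plates' end edges, 40 mm up from the floor, with 2 mm play each side: plates are drawn straight up.
- flap (a joint): Hinge of the flap, rad: 0 shut (lying flat on the rim), grows as its front edge rises, 1.57 upright, stop at 1.75. It starts at 0 to 0.12. The hinge is stiff: the flap stays where it is left; about 3 N at the lug moves it.
- flap_hinge (a point): Point on the hinge axis, mid-width, at the rim's height (110 mm above the bench). The axis runs along the instrument's y. The flap is a flat plate 155 x 216 mm, 6 mm thick, that reaches forward (-x) from here when shut.
- flap_lug (a point): Cream pull lug standing on the flap's top, mid-width, near its front edge: 20 mm in x, 14 mm in y (flat sides to pinch), top 34 mm above the flap's top face. This point, 10 mm below the lug's top, is (flap shut) 140 mm in front of the hinge axis and 30 mm above it. Axes turn with the flap: y along the hinge, z out of its top face.
- filter_mid (a point): Filter plate, aluminium with rows of dark round holes, 70 mm wide (x), 8 mm thick (y), 60 mm high, plus a grip tab mid top edge 24 wide, 10 thick, 26 mm high. This point is half-way up: 43 mm above the lower edge, 43 mm below the tab's top; tab centre 30 mm above it (z). In its slot the tab's top is 12 mm below the rim. 0.09 to 0.18 kg. In either slot.
- blank_mid (a point): The spare blank plate, half-way up. Plain solid aluminium, 70 x 8 x 45 mm, without tab: only two small round pegs (8 mm across and high) on its top edge. It stands in the other slot and stays there.
- panel_mid (a point): Centre of the lit white face (140 wide, 120 mm high) of the light panel, 170 mm above the bench. Panel 14 mm thick, frame 156 x 136 mm, top 238 mm above the bench; fixed on a stem and low foot. x points from the lit face into the panel (the face looks along -x, roughly to the robot), y along the face, z up. The filter's y goes parallel to this x.
- breadboard_a: Cream breadboard with parts, 165 x 55 x 17 mm, loose, lying in front of the light panel's foot. Origin under its centre.
- breadboard_b: Cream breadboard with parts, 165 x 55 x 17 mm, loose, at the left of the bench. Origin under its centre.
- screwdriver: Screwdriver with black handle, 150 mm, loose, lying across in front of the instrument. Origin under it.
- multimeter: Hand multimeter, 150 x 75 x 40 mm, loose, at the right of the bench. Origin under its centre.
- spool: Spool of solder, 60 mm across, 45 mm high, loose, near the robot on the left. Origin under its centre.
- jar: Small amber jar, 48 mm across, 60 mm high, loose, at the right. Origin under its centre.
There are look-alikes about, which are no part of the job. Leave any blue, orange or turquoise look-alike of the part that bears panel_mid alone.

How it is judged:
On the way, in this order (a step that is already met when the one before it is completed fails the run):
1. the flap is swung up (at least 1.2 rad open) (value of joint flap above 1.2 rad), for 0.2 s.
2. the filter plate, held in the gripper, is drawn clear of the instrument's well (z of filter_mid in the frame of unit above 0.155 m and contact force between the fingers and filter above 2 N), for 0.2 s.
At the end, for the whole second after the job is handed in: Gripper holds the filter still, touching neither instrument nor panel: mid-point 30-110 mm in front of the lit face, within 35 mm sideways and 40 mm in height of its centre, parallel within 15 deg, upright within 11 deg; flap open over 1.0 rad; blank plate within 30 mm of its start (contact force between the fingers and filter above 2 N and contact force between filter and unit below 0.2 N and contact force between filter and panel below 0.2 N and x of filter_mid in the frame of panel_mid between -0.11 and -0.03 m and y of filter_mid in the frame of panel_mid between -0.035 and 0.035 m and z of filter_mid in the frame of panel_mid between -0.04 and 0.04 m and angle between the y axis of filter_mid and the x axis of panel_mid, either way round below 0.26 rad and angle between filter_mid's own z axis and vertical below 0.2 rad and linear speed of filter below 0.03 m/s and value of joint flap above 1 rad and distance of blank_mid from where it was at the start of the episode below 0.03 m); the arm keeps its last pose, push and grip.
It fails at once if the filter plate bumps the light panel (contact force between filter and panel above 1 N).
It fails at once if the blank plate is displaced by more than 30 mm (distance of blank_mid from where it was at the start of the episode above 0.03 m).
It fails at once if another thing on the bench is displaced by more than 40 mm (distance of any of breadboard_a, breadboard_b, screwdriver, multimeter, spool, jar from where it was at the start of the episode above 0.04 m).
It also fails if it takes over 51 s, if anything falls off the work surface, if the arm or the gripper's body presses on something with over 40 N, if the wrist force passes 120 N, or if a joint passes its speed limit or range.

ROBOT

A 7-joint arm with a two-finger parallel gripper is mounted at the origin on the work surface. World frame = base frame: x ahead of the robot, y to its left, z up, the work surface at z = 0. Lengths are in m, angles in rad, forces in N, time in s.
With the tool pointing down it reaches from about 0.35 to 0.9 m from the base axis. Payload 8.1 kg.
Tool frame: the origin (TCP) lies midway between the tips of the shut fingers; the grasp point (between the pads) lies 19 mm behind it; z points along the fingers, y is the line along which they close (so a half turn about z gives the same grasp; the last joint's range is limited). The gripper opens to 92 mm and grips with 3 to 60 N. Pads are 19 mm wide; open, the fingers measure 130 mm over their backs; the gripper's body (75 mm by 190 mm) begins 47 mm behind the grasp point.
Start: joints at [-0.103, 0.434, 0.025, 1.573, -0.012, 1.134, -0.075], TCP at [0.625, -0, 0.227] pointing down, gripper open.
Joint ranges: [-2.62, 2.62], [-0.44, 2.09], [-1.27, 1.32], [0.08, 2.57], [-1.32, 4.46], [0.12, 2], [-2.74, 2.74]. Speed limits (rad/s): [2.22, 2.22, 3.01, 3.01, 3.14, 3.14, 3.14].

INTERFACE

Orientations are given as a rotation vector (axis times angle).
In Python, from cell import arm gives the robot as it stands.
- The arm moves only by the tool move_arm, never from a script. Its argument "motion" is a list of rows, each an object of numbers: "tx", "ty", "tz": the shift along the tool's x, y, z normalised to -1 to 1, where 1 is 1000 mm; "twist": the turn about the tool's z normalised to -1 to 1, where 1 is pi/2 rad. In form: [{"tx": .., "ty": .., "tz": .., "twist": ..}, ...]. A call has 1 to 12 rows; each row shifts and turns the commanded pose from where the row before left it, along the tool's axes as they then stand; what a row does not reach is not made up. A row lasts 1/10 s, in which the tool goes at most 50 mm and 8.59 degrees, less where a joint would pass 70% of its speed; a pose out of reach is approached as far as the arm can. A call with a number of a shift or a turn outside -1 to 1 is refused whole. A call with a gripper value outside its range is refused whole. "gripper" is the gripper's target within -1 to 1 (shut at 1, half-way at 0, fully open at -1), set as the call begins (left out, the last holds). The fingers move at their own pace and stop on an object; "squeeze" is the grip in N (left out, the last holds). Time passes only in rows, so rows that do not move let the fingers close. It gives the time, the measured TCP pose, the force, the opening and the grip force at its end, in the units of the state.
- arm.observe(): the state, without advancing time (a new reading comes with each control period).
- arm.get_image(name): name is "scene" or "side" or "wrist"; returns the picture (384x512x3 uint8, red, green, blue); there is no depth.
- arm.calibration(name): a dict with "K" (3x3 intrinsics, pixels), "T" (4x4, takes a point from camera to world coordinates). Camera axes: x right, y down, z forward; pixel columns grow to the right and rows downward; lengths in m; the calibration is good to about 2 mm. A picture is of the moment at which its call begins: read the wrist's pose just before it. calibration takes no time and is no camera call; for the wrist camera it gives the pose at the moment of the call.
- arm.sign_off(): hands the job in; it is judged then, once.
Trained networks look in the newest picture that a camera, given by its name, has taken for a name from the list of things; names that differ only in an ending like _2 or _b are one class to them, and where a whole thing is asked for, a point or a joint stands for the part that bears it (a point fixed in the world has none). Each returns a list of dicts, best first, with "conf" (0 to 1); they miss things now and then, are a little off and sometimes report something else, mostly with a low value. They report only what shows in the picture. A call takes as long as a camera call. They do not tell look-alikes from the thing itself.
- arm.look_for(camera, query): "point" ([column, row] as shares, 0 to 1, of the picture: columns of its width, rows of its height, amid what is visible of it).
- arm.regions_of(camera, query): "region" (384x512 bool, what is visible of it) and "point" ([column, row] as shares, 0 to 1, of the picture: columns of its width, rows of its height, amid what is visible of it).
- arm.place_of(camera, query): "point" ([column, row] as shares, 0 to 1, of the picture: columns of its width, rows of its height: a listed point, or the origin of a listed thing).
The state is a dict: "clock": time; "joints": joint angles; "dq": joint speeds; "joint_efforts": joint torques, N m; "position": TCP position; "ee_rot": TCP orientation; "force": force on the tool from outside, world axes, zero at the start; "ft_torque": the same for the moment, N m; "width": opening from 0.0 (shut) to 1.0 (fully open); "gripper_force": force on a finger pad.
Only numpy, scipy, OpenCV 4.12 (cv2) and the standard library are available. Lean on these libraries where they do the work, as an engineer would, in place of code of your own. Each camera call takes 0.05 s, during which the arm holds its last target. There are 200 camera calls.

## Working session

There is one attempt and no reset: what is moved stays moved. The work goes in short steps, Python scripts to look and compute and a tool call to move; the robot and the scene stay as the last step left them, time stands still between calls to the robot, and variables do not carry over. Pictures are saved under pics/ and viewed, at most 16 in all, crops included, and the job is handed in when it is done.

Besides the shell and the picture viewer there is one more tool, called after ">>>" in YAML: its name, and indented under it one key for each argument. move_arm: Moves the arm, as the interface text tells. Scaled input: -1 to 1 covers 1000 mm each way for a shift and pi/2 rad each way for a turn. Its arguments: {"type":"object","properties":{"motion":{"type":"array","items":{"type":"object","properties":{"tx":{"type":"number"},"ty":{"type":"number"},"tz":{"type":"number"},"twist":{"type":"number"}}}},"gripper":{"type":"number"},"squeeze":{"type":"number"}},"required":["motion"]}

```bash
mkdir -p pics; ls; cat > h.py <<'E'
from cell import arm
import numpy as np, cv2
def P(cam):
    c=arm.calibration(cam); K=np.array(c["K"]);T=np.array(c["T"]); return K,T
def ray(cam,pt):
    K,T=P(cam); d=np.linalg.inv(K)@[pt[0]*512,pt[1]*384,1]; return T[:3,3],T[:3,:3]@d
def onz(cam,pt,z):
    o,d=ray(cam,pt); return o+d*(z-o[2])/d[2]
def tri(rs):
    A=np.zeros((3,3));b=np.zeros(3)
    for o,d in rs:
        d=d/np.linalg.norm(d);M=np.eye(3)-np.outer(d,d);A+=M;b+=M@o
    x=np.linalg.solve(A,b)
    return x,[np.linalg.norm(np.cross(x-o,d/np.linalg.norm(d))) for o,d in rs]
def proj(cam,X):
    K,T=P(cam); X=np.atleast_2d(X); p=(X-T[:3,3])@T[:3,:3]; u=p@K.T; return u[:,:2]/u[:,2:]
E
python3 - <<'E'
from h import *
np.set_printoptions(precision=3,suppress=True)
ims=[]
for c in("scene","side","wrist"):
    im=arm.get_image(c); ims.append(im)
    print(c,P(c)[1][:3,3],P(c)[1][:3,2])
    for q in("flap_lug","flap_hinge","panel_mid","unit","well","breadboard_a","screwdriver","multimeter","jar","spool"):
        r=arm.place_of(c,q)
        print(q,[(np.round(np.array(x["point"])*[512,384]),round(x["conf"],2)) for x in r[:4]])
cv2.imwrite("pics/a.png",cv2.resize(ims[0],(800,600))[:,:,::-1])
cv2.imwrite("pics/b.png",cv2.resize(ims[1],(800,600))[:,:,::-1])
print(arm.observe())
E
```

```text
pics
scene [ 1.447 -0.603  1.515] [-0.526  0.367 -0.767]
flap_lug [(array([214., 209.]), 0.62)]
flap_hinge [(array([230., 237.]), 0.65)]
panel_mid [(array([290., 180.]), 0.93), (array([319., 203.]), 0.75), (array([330., 108.]), 0.73), (array([163., 178.]), 0.69)]
unit [(array([224., 246.]), 0.8)]
well []
breadboard_a [(array([328., 169.]), 0.6), (array([273., 184.]), 0.46)]
screwdriver []
multimeter [(array([132., 249.]), 0.6)]
jar [(array([165., 287.]), 0.55)]
spool []
side [ 0.223 -0.908  0.954] [ 0.194  0.735 -0.65 ]
flap_lug [(array([281., 218.]), 0.83)]
flap_hinge [(array([323., 224.]), 0.8)]
panel_mid [(array([303., 142.]), 0.82), (array([280., 121.]), 0.78), (array([186., 108.]), 0.75), (array([212., 255.]), 0.74)]
unit [(array([303., 248.]), 0.75)]
well [(array([296., 247.]), 0.67), (array([191., 180.]), 0.58)]
breadboard_a [(array([236., 195.]), 0.82), (array([236., 153.]), 0.72), (array([189., 179.]), 0.61)]
screwdriver [(array([260., 256.]), 0.43)]
multimeter [(array([279., 347.]), 0.6), (array([257., 255.]), 0.32)]
jar [(array([348., 320.]), 0.69)]
spool [(array([188., 181.]), 0.8)]
wrist [0.626 0.084 0.385] [-0.001 -0.308 -0.951]
flap_lug [(array([123., 360.]), 0.65)]
flap_hinge [(array([272., 337.]), 0.87)]
panel_mid []
unit [(array([231., 278.]), 0.71)]
well []
breadboard_a [(array([71.,  6.]), 0.68)]
screwdriver []
multimeter []
jar []
spool []
{'clock': 1.65, 'joints': array([-0.103,  0.434,  0.025,  1.573, -0.012,  1.134, -0.075]), 'dq': array([-0.   , -0.   ,  0.   ,  0.002,  0.001, -0.001,  0.   ]), 'joint_efforts': array([  0.   , -66.766,   0.984, -31.481,  -0.061,   0.033,  -0.   ]), 'position': array([ 0.625, -0.   ,  0.227]), 'ee_rot': array([2.222, 2.221, 0.   ]), 'force': array([-0.059,  0.594,  0.141]), 'ft_torque': array([ 0.034, -0.007,  0.049]), 'gripper_force': 0.0, 'width': 1.0000265770107575}
```

View pics/a.png

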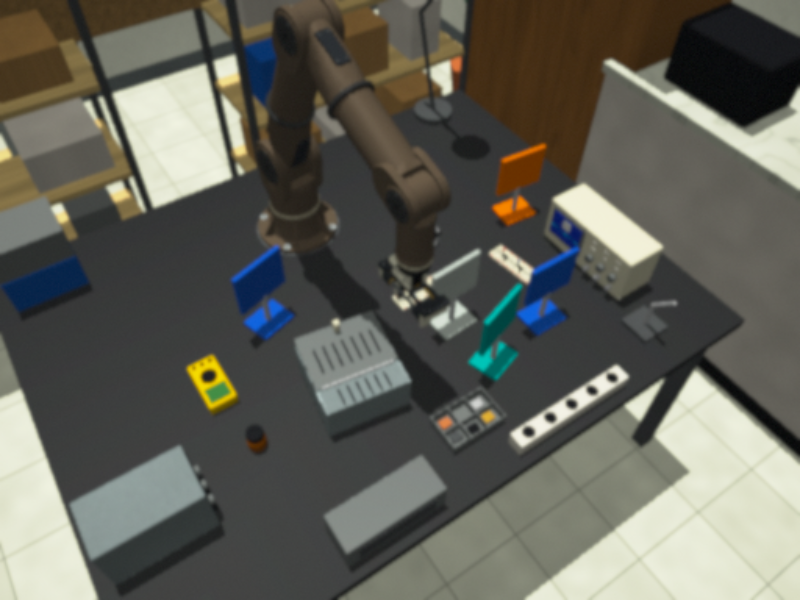

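View pics/b.png

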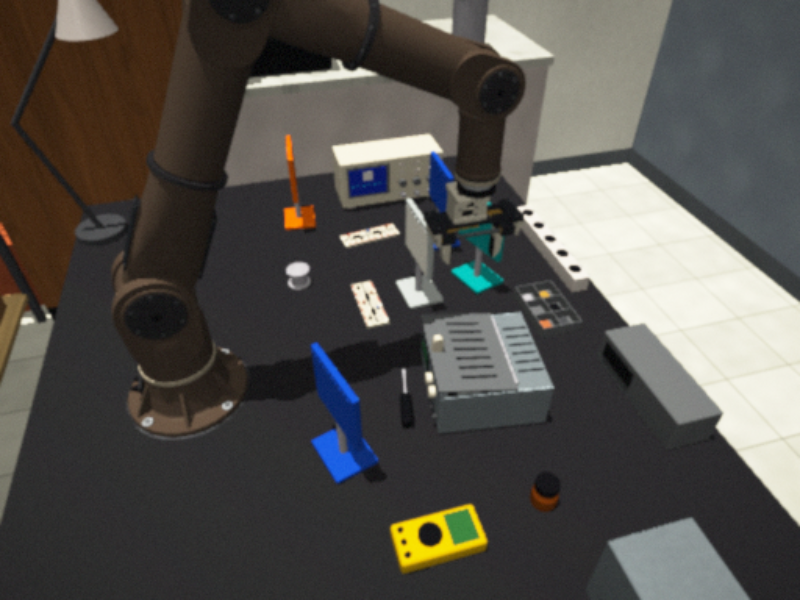

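```bash
python3 - <<'E'
from h import *
from scipy.spatial.transform import Rotation as R
np.set_printoptions(precision=3,suppress=True)
s=np.array([512,384])
def t(a,b,w=None):
    r=[ray("scene",np.array(a)/s),ray("side",np.array(b)/s)]
    if w: r.append(ray("wrist",np.array(w)/s))
    return tri(r)
print("lug",t((214,209),(281,218),(123,360)))
print("hinge",t((230,237),(323,224),(272,337)))
print("unit",t((224,246),(303,248)), onz("scene",np.array((224,246))/s,0))
for a in [(290,180),(319,203),(330,108),(163,178)]:
  for b in [(303,142),(280,121),(186,108),(212,255)]:
    x,e=t(a,b); print(a,b,x,e[0])
print(R.from_rotvec(arm.observe()["ee_rot"]).as_matrix())
E
```

```text
lug (array([ 0.512, -0.153,  0.151]), [np.float64(0.005442851439339084), np.float64(0.003531412394204148), np.float64(0.004781734492208089)])
hinge (array([ 0.645, -0.165,  0.111]), [np.float64(0.006847198077471299), np.float64(0.007306528320574072), np.float64(0.0022863924859708633)])
unit (array([ 0.596, -0.165, -0.   ]), [np.float64(0.003571537781988395), np.float64(0.0035715377819883396)]) [ 0.598 -0.168  0.   ]
(290, 180) (303, 142) [0.656 0.09  0.274] 0.02036721672950862
(290, 180) (280, 121) [0.621 0.131 0.29 ] 0.032157065700422614
(290, 180) (186, 108) [0.415 0.275 0.202] 0.1649410033616061
(290, 180) (212, 255) [ 0.296  0.354 -0.375] 0.11771916014558272
(319, 203) (303, 142) [0.724 0.2   0.168] 0.0050899863477453225
(319, 203) (280, 121) [0.686 0.241 0.193] 0.06461754869122771
(319, 203) (186, 108) [0.472 0.383 0.115] 0.21965611147369218
(319, 203) (212, 255) [ 0.322  0.606 -0.706] 0.0978898223384566
(330, 108) (303, 142) [0.633 0.195 0.378] 0.16884196172844754
(330, 108) (280, 121) [0.59  0.276 0.366] 0.11820704181668529
(330, 108) (186, 108) [0.322 0.59  0.179] 0.000635013601765519
(330, 108) (212, 255) [ 0.326  0.322 -0.007] 0.3252836865081452
(163, 178) (303, 142) [ 0.521 -0.31   0.493] 0.03841825168310801
(163, 178) (280, 121) [ 0.499 -0.292  0.511] 0.07167967588747493
(163, 178) (186, 108) [ 0.368 -0.254  0.485] 0.15197562276811818
(163, 178) (212, 255) [ 0.282 -0.257  0.174] 0.0019370595278641325
[[ 0.  1.  0.]
 [ 1. -0. -0.]
 [-0.  0. -1.]]
```

The scene picture shows the pale grey-white panel at (292,179) in native pixels. Its look-alikes are turquoise (319,203), blue (350,175), blue (163,178) and orange (330,108). In the side view the pale panel is at (269,150), and the instrument's lug is at (281,218). By the description I choose the pale panel, and I'll check it in a close crop.

```bash
python3 - <<'E'
from h import *
np.set_printoptions(precision=3,suppress=True)
out=[]
for c,(x,y) in (("scene",(292,180)),("side",(268,155)),("wrist",(256,192))):
    im=arm.get_image(c)
    cv2.imwrite(f"pics/raw_{c}.png",im[:,:,::-1])
    if c!="wrist":
        for r in arm.regions_of(c,"panel_mid"):
            m=r["region"]; ys,xs=np.nonzero(m); print(c,r["conf"],m.sum(),xs.min(),xs.max(),ys.min(),ys.max(),im[m].mean(0))
        out.append(cv2.resize(im[y-50:y+50,x-50:x+50],(400,400),interpolation=cv2.INTER_CUBIC))
cv2.imwrite("pics/c.png",np.hstack(out)[:,:,::-1])
E
```

```text
scene 0.93 1108 332 369 159 214 [ 20.384  58.598 121.19 ]
scene 0.92 1235 149 186 158 215 [ 17.666  54.866 116.044]
scene 0.88 997 300 333 181 242 [  8.487 110.674 104.597]
scene 0.81 933 315 349 93 143 [140.191  70.272   5.194]
scene 0.7 974 276 307 160 216 [117.533 124.106 116.963]
side 0.94 440 182 200 87 146 [179.127  93.055  19.677]
side 0.86 366 274 292 98 155 [ 20.847  47.56  111.601]
side 0.83 668 289 320 143 186 [ 22.795 120.425 115.371]
side 0.66 1029 253 281 126 196 [149.776 150.379 143.29 ]
side 0.64 1893 198 241 219 308 [ 23.259  63.362 148.964]
```

View pics/c.png

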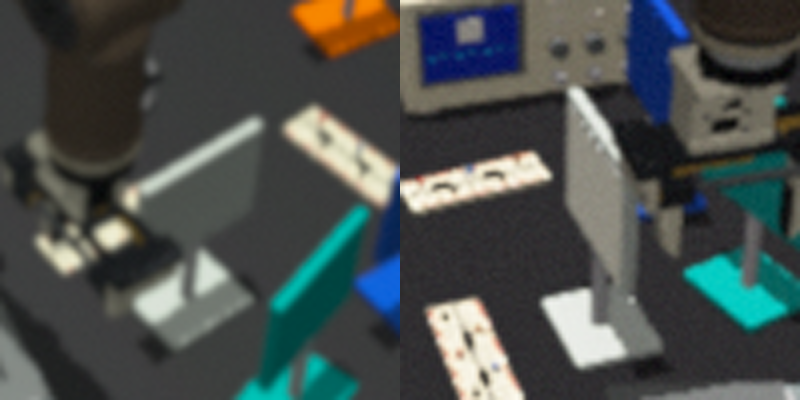

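View pics/raw_wrist.png

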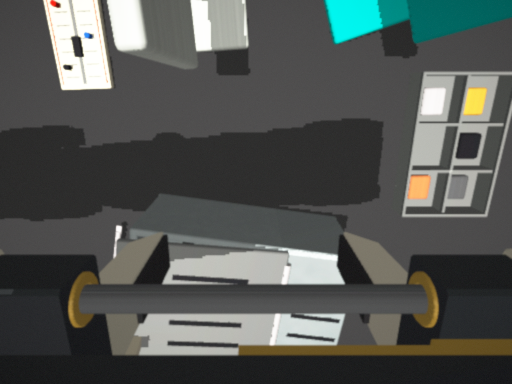

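The crop confirms the pale panel: its lit face looks to the robot (side view) and its grey back shows in the scene view, with breadboard_a in front of its foot. The wrist view shows the flap from above, with its front edge at the left, near column 125.

```bash
cat > fit.py <<'E'
from h import *
from scipy.optimize import least_squares
np.set_printoptions(precision=3,suppress=True)
def pc(p,a,b,c): # panel-local -> world
    x,y,t=p; ct,st=np.cos(t),np.sin(t)
    return np.array([x+ct*a-st*b,y+st*a+ct*b,.17+c])
h=.078;v=.068
obs=[("side",(0,h,v),(260,127)),("side",(0,h,-v),(260,156.5)),("side",(0,-h,-v),(274,181)),("side",(.014,-h,v),(277.2,145)),
("scene",(.014,-h,v),(277,181)),("scene",(.014,h,v),(307.5,161)),("scene",(.014,h,-v),(304,181.5))]
def res(p):
    return np.concatenate([proj(c,pc(p,*l))[0]-np.array(u) for c,l,u in obs])
if __name__=="__main__":
    for t0 in(-.8,0,.8):
        s=least_squares(res,[.62,.12,t0],loss="soft_l1");print(s.x,s.cost)
    print(res(s.x).reshape(-1,2))
    o=[]
    for c,(x,y) in (("scene",(292,180)),("side",(268,155))):
        im=cv2.resize(cv2.imread(f"pics/raw_{c}.png")[y-50:y+50,x-50:x+50],(400,400),interpolation=cv2.INTER_CUBIC)
        for a in(0,.014):
            q=np.array([proj(c,pc(s.x,a,*k))[0] for k in((h,v),(h,-v),(-h,-v),(-h,v))])
            cv2.polylines(im,[((q-[x-50,y-50]+.5)*4).astype(int)],True,(0,0,255) if a else (0,255,0),1)
        o.append(im)
    cv2.imwrite("pics/d.png",np.hstack(o))
E
python3 fit.py; sed -n 1p fit.py >/dev/null
python3 - <<'E'
from h import *
np.set_printoptions(precision=3,suppress=True)
# unit yaw from wrist picture: flap rear line and back edge ; front edge
for a,b,z in (((287,255),(272,345),.113),((345,215),(160,196),.11)):
    A,B=[onz("wrist",np.array(q)/[512,384],z) for q in(a,b)]; print(A,B,np.degrees(np.arctan2(*(B-A)[[1,0]])))
E
```

```text
[0.565 0.171 0.057] 6.495891498658141
[0.565 0.171 0.057] 6.495891498658184
[0.565 0.171 0.057] 6.495891498658187
[[-0.319  0.079]
 [-0.473  0.369]
 [-0.391 -0.902]
 [ 1.351  3.524]
 [ 0.306 -2.343]
 [-0.002  0.23 ]
 [ 0.203  1.577]]
[ 0.658 -0.066  0.113] [ 0.645 -0.17   0.113] -96.67792160879733
[ 0.709 -0.026  0.11 ] [ 0.543 -0.008  0.11 ] 173.73248209444412
```

View pics/d.png

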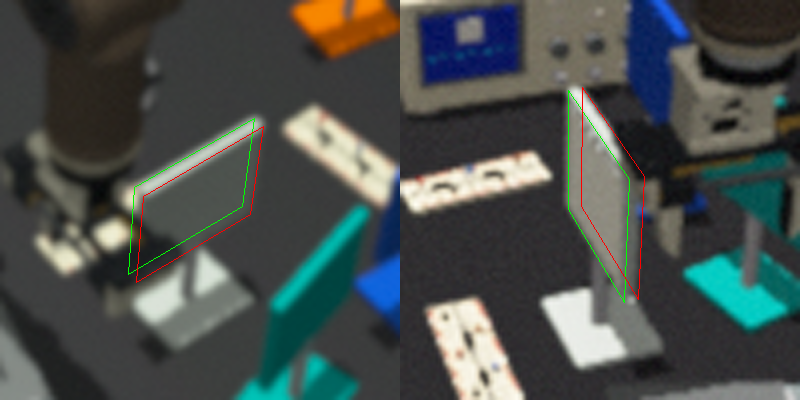

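>>> move_arm:
  motion:
    - {"tx": -0.038,"ty": -0.028,"tz": -0.006}
    - {"tx": -0.038,"ty": -0.028,"tz": -0.006}
    - {"tx": -0.038,"ty": -0.028,"tz": -0.006}
    - {"tx": -0.038,"ty": -0.028,"tz": -0.006}
    - {"twist": -0.093}
    - {"twist": -0.093}
    - {"twist": -0.093}
    - {"twist": -0.093}
    - {"twist": -0.093}
    - {"twist": -0.093}
    - {"twist": -0.093}
    - {"twist": -0.093}

```text
invalid input
```

>>> move_arm:
  motion:
    - {"twist": -0.093}
    - {"twist": -0.093}
    - {}

```text
invalid input
```

```bash
python3 - <<'E'
from h import *
from scipy.spatial.transform import Rotation as R
np.set_printoptions(precision=3,suppress=True)
o=arm.observe();print(o["clock"],o["joints"],o["position"]);print(R.from_rotvec(o["ee_rot"]).as_matrix())
im=arm.get_image("wrist");cv2.imwrite("pics/e.png",im[:,:,::-1])
for q in("flap_lug","flap_hinge","unit","well"):
    r=arm.place_of("wrist",q)
    for x in r[:2]: print(q,np.array(x["point"])*[512,384],x["conf"],onz("wrist",x["point"],{"flap_lug":.151,"flap_hinge":.11}.get(q,0)))
for x in arm.regions_of("wrist","flap_lug")[:1]:
    ys,xs=np.nonzero(x["region"]);print(xs.min(),xs.max(),ys.min(),ys.max(),x["conf"])
E
```

```text
1.9 [-0.103  0.434  0.025  1.573 -0.012  1.134 -0.075] [ 0.625 -0.     0.227]
[[ 0.  1.  0.]
 [ 1. -0.  0.]
 [ 0.  0. -1.]]
flap_lug [122.675 359.002] 0.84 [ 0.507 -0.151  0.151]
flap_hinge [271.514 338.189] 0.73 [ 0.645 -0.164  0.11 ]
unit [228.403 277.094] 0.67 [ 0.592 -0.161  0.   ]
116 290 238 354 0.64
```

View pics/e.png

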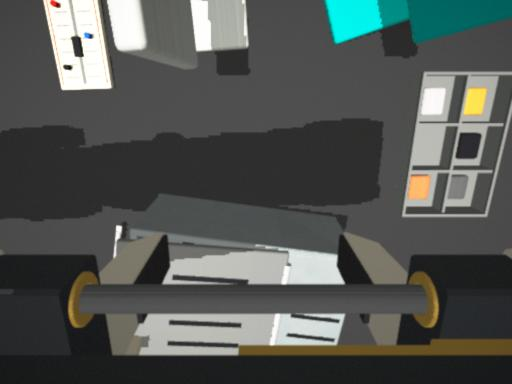

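The calls were refused, so the view is unchanged. Each row probably needs all four keys.

>>> move_arm:
  motion:
    - {"tx": -0.038,"ty": -0.028,"tz": -0.006,"twist": 0}
    - {"tx": -0.038,"ty": -0.028,"tz": -0.006,"twist": 0}
    - {"tx": -0.038,"ty": -0.028,"tz": -0.006,"twist": 0}
    - {"tx": -0.038,"ty": -0.028,"tz": -0.006,"twist": 0}
    - {"tx": 0,"ty": 0,"tz": 0,"twist": -0.093}
    - {"tx": 0,"ty": 0,"tz": 0,"twist": -0.093}
    - {"tx": 0,"ty": 0,"tz": 0,"twist": -0.093}
    - {"tx": 0,"ty": 0,"tz": 0,"twist": -0.093}
    - {"tx": 0,"ty": 0,"tz": 0,"twist": -0.093}
    - {"tx": 0,"ty": 0,"tz": 0,"twist": -0.093}
    - {"tx": 0,"ty": 0,"tz": 0,"twist": -0.093}
    - {"tx": 0,"ty": 0,"tz": 0,"twist": -0.093}
  gripper: -1
  squeeze: 20

```text
clock: 3.4
position: [0.513, -0.1521, 0.2508]
ee_rot: [0.618, 3.08, -0.0]
force: [0.4, 0.7, -0.4]
width: 1.002
gripper_force: 0.0
```

>>> move_arm:
  motion:
    - {"tx": 0,"ty": 0,"tz": 0,"twist": -0.093}
    - {"tx": 0,"ty": 0,"tz": 0,"twist": -0.093}
    - {"tx": 0,"ty": 0,"tz": 0,"twist": 0}
  gripper: -1
  squeeze: 20

```text
clock: 3.7
position: [0.513, -0.1521, 0.2508]
ee_rot: [0.169, 3.137, 0.0]
force: [-0.3, -0.2, -0.4]
width: 0.998
gripper_force: 0.0
```

```bash
cat > look.py <<'E'
from h import *
from scipy.spatial.transform import Rotation as R
np.set_printoptions(precision=3,suppress=True)
o=arm.observe();print(o["clock"],o["joints"],o["position"]);print(R.from_rotvec(o["ee_rot"]).as_matrix())
im=arm.get_image("wrist");cv2.imwrite("pics/e.png",im[:,:,::-1])
for q in("flap_lug","flap_hinge","unit"):
    r=arm.place_of("wrist",q)
    for x in r[:2]: print(q,np.array(x["point"])*[512,384],x["conf"],onz("wrist",x["point"],{"flap_lug":.151,"flap_hinge":.11}.get(q,0)))
E
python3 look.py
```

```text
3.7 [ 0.328  0.28  -0.177  1.746  0.054  1.121  1.597] [ 0.513 -0.152  0.251]
[[-0.994  0.108  0.   ]
 [ 0.108  0.994  0.   ]
 [-0.     0.    -1.   ]]
flap_lug [256.205 190.003] 0.97 [ 0.511 -0.149  0.151]
flap_hinge [250.01  294.605] 0.94 [ 0.64 -0.17  0.11]
unit [253.184 216.614] 0.65 [ 0.595 -0.161  0.   ]
```

View pics/e.png

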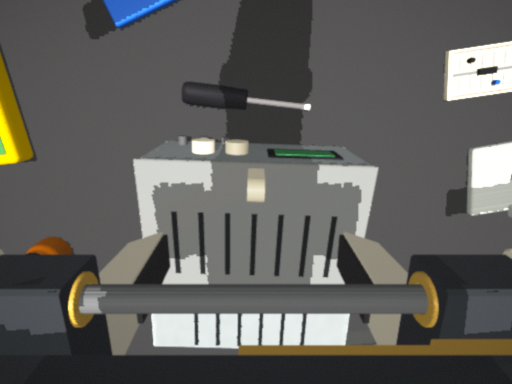

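The wrist view shows the cream lug at (256,186), centred between the fingers, and the flap's edges are symmetric, so the yaw matches. Descending.

>>> move_arm:
  motion:
    - {"tx": 0.001,"ty": 0.002,"tz": 0.03,"twist": 0}
    - {"tx": 0,"ty": 0,"tz": 0.03,"twist": 0}
    - {"tx": 0,"ty": 0,"tz": 0.025,"twist": 0}
    - {"tx": 0,"ty": 0,"tz": 0.016,"twist": 0}
    - {"tx": 0,"ty": 0,"tz": 0.008,"twist": 0}
    - {"tx": 0,"ty": 0,"tz": 0.006,"twist": 0}
    - {"tx": 0,"ty": 0,"tz": 0,"twist": 0}
  gripper: -0.3
  squeeze: 20

```text
clock: 4.6
position: [0.5122, -0.1499, 0.1356]
ee_rot: [-0.174, -3.137, 0.0]
force: [0.1, 0.8, 0.6]
width: 0.65
gripper_force: 0.0
```

>>> move_arm:
  motion:
    - {"tx": 0,"ty": 0,"tz": 0,"twist": 0}
    - {"tx": 0,"ty": 0,"tz": 0,"twist": 0}
    - {"tx": 0,"ty": 0,"tz": 0,"twist": 0}
    - {"tx": 0,"ty": 0,"tz": 0,"twist": 0}
    - {"tx": 0,"ty": 0,"tz": 0,"twist": 0}
  gripper: 1
  squeeze: 20

```text
clock: 5.1
position: [0.5123, -0.15, 0.1359]
ee_rot: [0.173, 3.137, -0.0]
force: [0.8, 0.6, 0.1]
width: 0.265
gripper_force: 0.0
```

```bash
python3 - <<'E'
from h import *
np.set_printoptions(precision=4,suppress=True)
o=arm.observe();print(o["force"],o["width"],o["gripper_force"],o["position"])
im=arm.get_image("side");x,y=281,218
cv2.imwrite("pics/f.png",cv2.resize(im[y-60:y+40,x-60:x+60],(720,600),interpolation=cv2.INTER_CUBIC)[:,:,::-1])
# arc in tool steps
phi0=.085
g=lambda f:np.array([-.14*np.cos(f)+.03*np.sin(f),.14*np.sin(f)+.03*np.cos(f)])
fs=np.linspace(phi0,1.66,23);p=np.array([g(f) for f in fs])
print(np.c_[fs[1:],-np.diff(p[:,0]),-np.diff(p[:,1])]) # phi, tx, tz
E
```

```text
[0.7995 0.6264 0.1058] 0.2648774050026228 0.0 [ 0.5123 -0.15    0.1359]
[[ 0.1566 -0.0033 -0.0097]
 [ 0.2282 -0.004  -0.0094]
 [ 0.2998 -0.0047 -0.0091]
 [ 0.3714 -0.0053 -0.0088]
 [ 0.443  -0.0059 -0.0084]
 [ 0.5145 -0.0065 -0.0079]
 [ 0.5861 -0.0071 -0.0074]
 [ 0.6577 -0.0076 -0.0069]
 [ 0.7293 -0.0081 -0.0063]
 [ 0.8009 -0.0085 -0.0057]
 [ 0.8725 -0.0089 -0.0051]
 [ 0.9441 -0.0092 -0.0045]
 [ 1.0157 -0.0095 -0.0038]
 [ 1.0873 -0.0098 -0.0031]
 [ 1.1589 -0.01   -0.0024]
 [ 1.2305 -0.0101 -0.0017]
 [ 1.302  -0.0102 -0.001 ]
 [ 1.3736 -0.0102 -0.0002]
 [ 1.4452 -0.0102  0.0005]
 [ 1.5168 -0.0102  0.0012]
 [ 1.5884 -0.0101  0.002 ]
 [ 1.66   -0.0099  0.0027]]
```

Still closing (24 mm). I'll let it finish.

>>> move_arm:
  motion:
    - {"tx": 0,"ty": 0,"tz": 0,"twist": 0}
    - {"tx": 0,"ty": 0,"tz": 0,"twist": 0}
    - {"tx": 0,"ty": 0,"tz": 0,"twist": 0}
  gripper: 1
  squeeze: 20

```text
clock: 5.45
position: [0.5122, -0.1501, 0.1358]
ee_rot: [0.174, 3.137, -0.0]
force: [-0.4, -1.1, 0.7]
width: 0.151
gripper_force: 20.0
```

View pics/f.png

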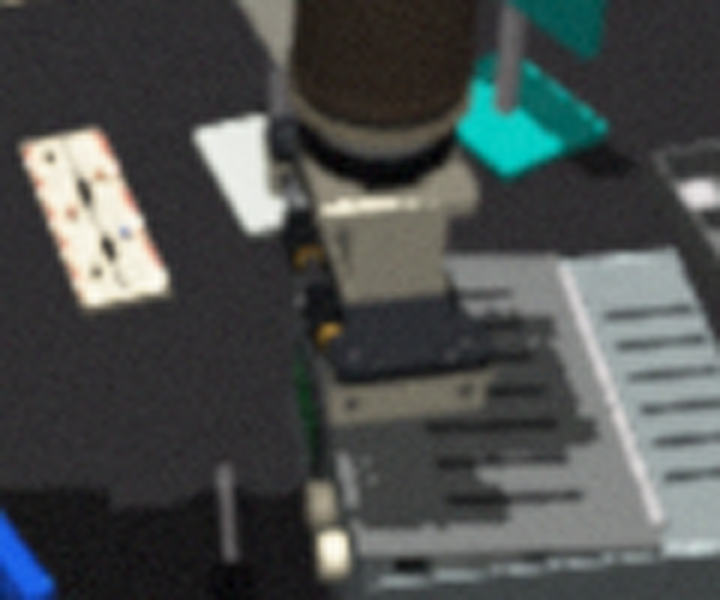

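The side view shows the gripper over the lug. It has gripped 14 mm at 20 N, so I'll start the arc.

>>> move_arm:
  motion:
    - {"tx": -0.0033,"ty": 0,"tz": -0.0097,"twist": 0}
    - {"tx": -0.004,"ty": 0,"tz": -0.0094,"twist": 0}
    - {"tx": -0.0047,"ty": 0,"tz": -0.0091,"twist": 0}
    - {"tx": -0.0053,"ty": 0,"tz": -0.0088,"twist": 0}
    - {"tx": -0.0059,"ty": 0,"tz": -0.0084,"twist": 0}
    - {"tx": -0.0065,"ty": 0,"tz": -0.0079,"twist": 0}
    - {"tx": -0.0071,"ty": 0,"tz": -0.0074,"twist": 0}
  gripper: 1
  squeeze: 25

```text
clock: 6.15
position: [0.5487, -0.1552, 0.197]
ee_rot: [-0.174, -3.136, 0.002]
force: [0.2, -6.9, -7.9]
width: 0.152
gripper_force: 25.0
```

>>> move_arm:
  motion:
    - {"tx": -0.0076,"ty": 0,"tz": -0.0069,"twist": 0}
    - {"tx": -0.0081,"ty": 0,"tz": -0.0063,"twist": 0}
    - {"tx": -0.0085,"ty": 0,"tz": -0.0057,"twist": 0}
    - {"tx": -0.0089,"ty": 0,"tz": -0.0051,"twist": 0}
    - {"tx": -0.0092,"ty": 0,"tz": -0.0045,"twist": 0}
    - {"tx": -0.0095,"ty": 0,"tz": -0.0038,"twist": 0}
    - {"tx": -0.0098,"ty": 0,"tz": -0.0031,"twist": 0}
  gripper: 1
  squeeze: 25

```text
clock: 6.85
position: [0.6089, -0.1637, 0.2318]
ee_rot: [-0.177, -3.134, 0.005]
force: [-3.5, -9.7, -7.6]
width: 0.149
gripper_force: 25.0
```

>>> move_arm:
  motion:
    - {"tx": -0.01,"ty": -0.001,"tz": -0.0024,"twist": 0}
    - {"tx": -0.0101,"ty": -0.001,"tz": -0.0017,"twist": 0}
    - {"tx": -0.0102,"ty": 0,"tz": -0.001,"twist": 0}
    - {"tx": -0.0102,"ty": 0,"tz": -0.0002,"twist": 0}
    - {"tx": -0.0102,"ty": 0,"tz": 0.0005,"twist": 0}
    - {"tx": -0.0102,"ty": 0,"tz": 0.0012,"twist": 0}
    - {"tx": -0.0101,"ty": 0,"tz": 0.002,"twist": 0}
    - {"tx": -0.0099,"ty": 0,"tz": 0.0027,"twist": 0}
    - {"tx": 0,"ty": 0,"tz": 0,"twist": 0}
  gripper: 1
  squeeze: 25

```text
clock: 7.75
position: [0.6902, -0.1752, 0.2305]
ee_rot: [-0.177, -3.135, 0.006]
force: [-1.5, -8.9, -4.0]
width: 0.15
gripper_force: 25.0
```

```bash
python3 - <<'E'
from h import *
im=arm.get_image("side");x,y=310,190
cv2.imwrite("pics/g.png",cv2.resize(im[y-70:y+80,x-100:x+100],(800,600),interpolation=cv2.INTER_CUBIC)[:,:,::-1])
print(arm.observe()["force"],arm.observe()["position"])
E
```

```text
[-1.79688123 -9.40366801 -4.63069944] [ 0.68984743 -0.17518863  0.23056533]
```

View pics/g.png

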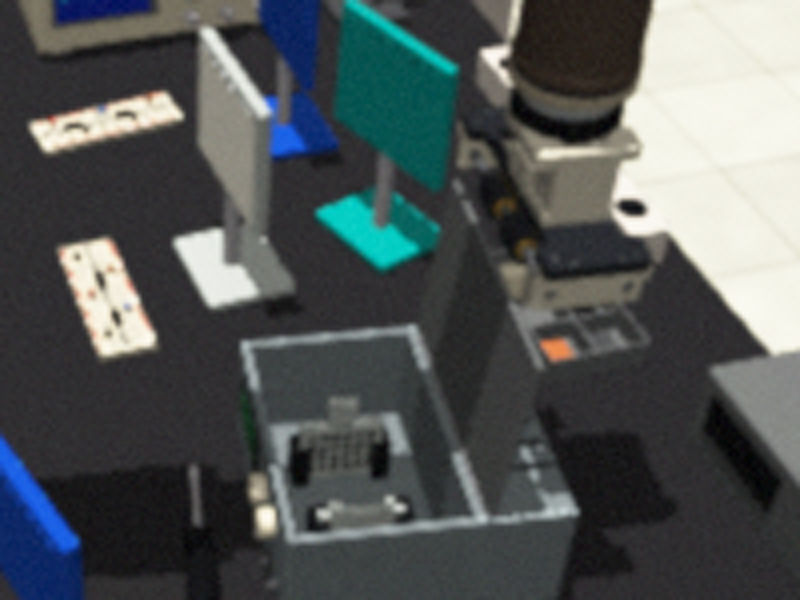

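The flap is upright. The perforated plate with the tab stands in the far (left, +y) slot at crop (343,430), and the blank with its pegs in the near slot at (360,510). Releasing, then moving over the filter.

>>> move_arm:
  motion:
    - {"tx": 0,"ty": 0,"tz": 0,"twist": 0}
    - {"tx": 0,"ty": 0,"tz": 0,"twist": 0}
    - {"tx": 0,"ty": 0,"tz": 0,"twist": 0}
    - {"tx": 0,"ty": 0,"tz": 0,"twist": 0}
    - {"tx": 0,"ty": 0,"tz": -0.03,"twist": 0}
    - {"tx": 0,"ty": 0,"tz": -0.04,"twist": 0}
    - {"tx": 0,"ty": 0,"tz": -0.04,"twist": 0}
    - {"tx": 0.039,"ty": 0.014,"tz": 0,"twist": 0}
    - {"tx": 0.039,"ty": 0.014,"tz": 0,"twist": 0}
    - {"tx": 0.039,"ty": 0.013,"tz": 0,"twist": 0}
    - {"tx": 0,"ty": 0,"tz": 0.04,"twist": 0}
    - {"tx": 0,"ty": 0,"tz": 0.03,"twist": 0}
  gripper: 0
  squeeze: 25

```text
clock: 9.0
position: [0.5779, -0.1169, 0.2713]
ee_rot: [0.17, 3.134, -0.0]
force: [-0.2, -0.1, -0.8]
width: 0.498
gripper_force: 0.0
```

```bash
python3 - <<'E'
from h import *
from scipy.spatial.transform import Rotation as R
np.set_printoptions(precision=3,suppress=True)
o=arm.observe();print(o["clock"],o["position"],o["width"]);Rm=R.from_rotvec(o["ee_rot"]).as_matrix();print(Rm)
rs=[]
for c in("wrist","side","scene"):
    im=arm.get_image(c)
    if c=="wrist":cv2.imwrite("pics/i.png",im[:,:,::-1])
    for q in("filter_mid","well","blank_mid","flap_lug"):
        for x in arm.place_of(c,q)[:2]: print(c,q,np.array(x["point"])*[512,384],x["conf"],onz(c,x["point"],{"filter_mid":.055,"well":.012,"flap_lug":.25}.get(q,.035)))
E
```

```text
9.0 [ 0.578 -0.117  0.271] 0.498290289698496
[[-0.994  0.108  0.003]
 [ 0.108  0.994 -0.   ]
 [-0.003  0.    -1.   ]]
wrist filter_mid [251.392 160.282] 0.73 [ 0.571 -0.119  0.055]
wrist well [220.006 151.181] 0.79 [ 0.567 -0.159  0.012]
wrist blank_mid [186.88  153.101] 0.58 [ 0.563 -0.198  0.035]
wrist blank_mid [476.109   8.717] 0.19 [0.442 0.14  0.035]
side filter_mid [297.523 232.397] 0.84 [ 0.581 -0.136  0.055]
side filter_mid [234.086 194.918] 0.22 [0.421 0.105 0.055]
side well [298.086 248.294] 0.75 [ 0.574 -0.167  0.012]
side blank_mid [301.824 250.214] 0.46 [ 0.574 -0.196  0.035]
side flap_lug [342.682 190.387] 0.87 [ 0.689 -0.182  0.25 ]
scene well [220.723 238.387] 0.7 [ 0.567 -0.164  0.012]
scene well [224.614 245.798] 0.47 [ 0.606 -0.169  0.012]
scene flap_lug [236.288 228.71 ] 0.72 [ 0.702 -0.168  0.25 ]
```

View pics/i.png

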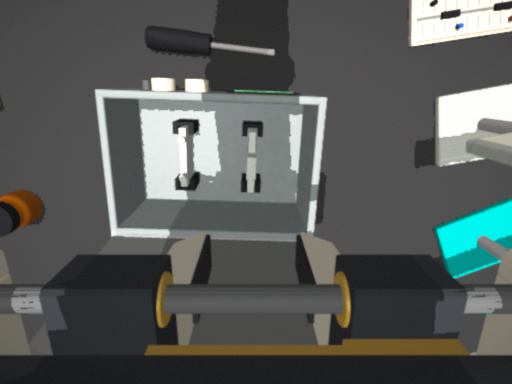

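The wrist view shows the well: blank with pegs at (184,155), filter seen edge-on with its tab at about (252,155).

```bash
python3 - <<'E'
from h import *
np.set_printoptions(precision=4,suppress=True)
w=lambda u,v,z:onz("wrist",np.array([u+.5,v+.5])/[512,384],z)
print("rim",w(97,92,.11),w(326,98,.11),w(317,238,.11),w(108,235,.11))
f=w(326,98,.11)-w(97,92,.11);print(np.degrees(np.arctan2(-f[0],f[1])))
print("tab",w(252,155,.098)," plate ends z.07",w(252,128,.072),w(251,191,.072)); print("blank",w(186,128,.057),w(184,183,.057))
im=cv2.imread("pics/i.png")[115:205,165:285]
cv2.imwrite("pics/j.png",cv2.resize(im,(800,600),interpolation=cv2.INTER_CUBIC))
E
```

```text
rim [ 0.4837 -0.2546  0.11  ] [ 0.5129 -0.0411  0.11  ] [ 0.6576 -0.0567  0.11  ] [ 0.6291 -0.2807  0.11  ]
-7.778611412802058
tab [ 0.5618 -0.1169  0.098 ]  plate ends z.07 [ 0.5374 -0.1142  0.072 ] [ 0.6087 -0.1233  0.072 ]
blank [ 0.5309 -0.1887  0.057 ] [ 0.5946 -0.2023  0.057 ]
```

View pics/j.png

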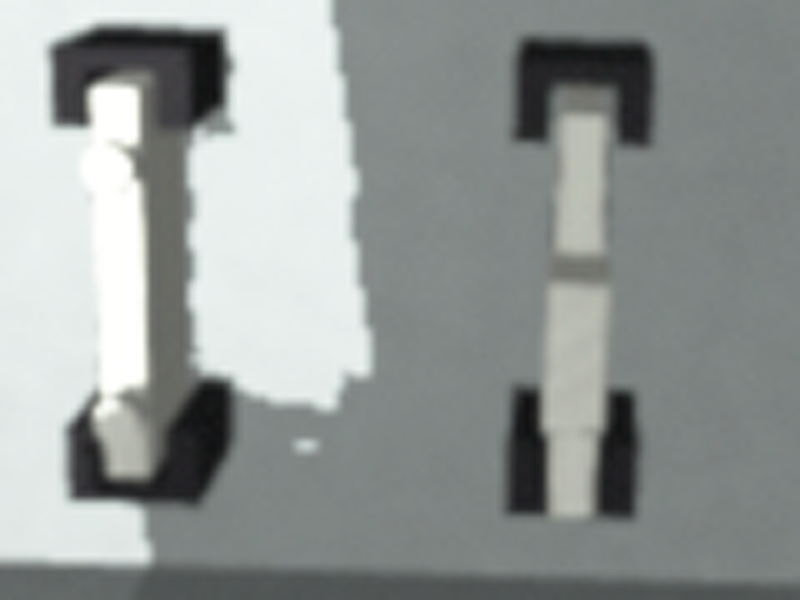

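>>> move_arm:
  motion:
    - {"tx": 0.003,"ty": -0.002,"tz": 0.03,"twist": 0.013}
    - {"tx": 0,"ty": 0,"tz": 0.035,"twist": 0}
    - {"tx": 0,"ty": 0,"tz": 0.035,"twist": 0}
    - {"tx": 0,"ty": 0,"tz": 0.035,"twist": 0}
    - {"tx": 0,"ty": 0,"tz": 0.03,"twist": 0}
    - {"tx": 0,"ty": 0,"tz": 0.02,"twist": 0}
    - {"tx": 0,"ty": 0,"tz": 0.012,"twist": 0}
    - {"tx": 0,"ty": 0,"tz": 0.006,"twist": 0}
    - {"tx": 0,"ty": 0,"tz": 0,"twist": 0}
  gripper: 0
  squeeze: 25

```text
clock: 10.65
position: [0.5753, -0.1196, 0.0676]
ee_rot: [-0.205, -3.135, -0.0]
force: [-0.3, -0.5, -0.8]
width: 0.503
gripper_force: 0.0
```

>>> move_arm:
  motion:
    - {"tx": 0,"ty": 0,"tz": 0,"twist": 0}
    - {"tx": 0,"ty": 0,"tz": 0,"twist": 0}
    - {"tx": 0,"ty": 0,"tz": 0,"twist": 0}
    - {"tx": 0,"ty": 0,"tz": 0,"twist": 0}
    - {"tx": 0,"ty": 0,"tz": 0,"twist": 0}
    - {"tx": 0,"ty": 0,"tz": 0,"twist": 0}
    - {"tx": 0,"ty": 0,"tz": 0,"twist": 0}
  gripper: 1
  squeeze: 30

```text
clock: 11.35
position: [0.5754, -0.1198, 0.068]
ee_rot: [0.205, 3.135, -0.0]
force: [-0.2, -0.2, 2.5]
width: 0.102
gripper_force: 30.0
```

>>> move_arm:
  motion:
    - {"tx": 0,"ty": 0,"tz": -0.01,"twist": 0}
    - {"tx": 0,"ty": 0,"tz": -0.025,"twist": 0}
    - {"tx": 0,"ty": 0,"tz": -0.025,"twist": 0}
    - {"tx": 0,"ty": 0,"tz": -0.03,"twist": 0}
    - {"tx": 0,"ty": 0,"tz": -0.03,"twist": 0}
    - {"tx": 0,"ty": 0,"tz": -0.03,"twist": 0}
    - {"tx": 0,"ty": 0,"tz": 0,"twist": 0}
    - {"tx": 0,"ty": 0,"tz": 0,"twist": 0}
    - {"tx": 0,"ty": 0,"tz": 0,"twist": 0}
  gripper: 1
  squeeze: 30

```text
clock: 12.25
position: [0.5744, -0.1196, 0.2167]
ee_rot: [-0.205, -3.133, -0.0]
force: [-0.3, -0.1, -2.4]
width: 0.107
gripper_force: 30.0
```

>>> move_arm:
  motion:
    - {"tx": 0.025,"ty": 0.027,"tz": 0,"twist": 0}
    - {"tx": 0.025,"ty": 0.027,"tz": 0,"twist": 0}
    - {"tx": 0.025,"ty": 0.027,"tz": 0,"twist": 0}
    - {"tx": 0.025,"ty": 0.027,"tz": 0,"twist": 0}
    - {"tx": 0,"ty": 0,"tz": 0,"twist": 0.08}
    - {"tx": 0,"ty": 0,"tz": 0,"twist": 0.08}
    - {"tx": 0,"ty": 0,"tz": 0,"twist": 0.08}
    - {"tx": 0,"ty": 0,"tz": 0,"twist": 0.08}
    - {"tx": 0,"ty": 0,"tz": 0,"twist": 0.08}
    - {"tx": 0,"ty": 0,"tz": 0,"twist": 0.08}
    - {"tx": 0,"ty": 0,"tz": 0,"twist": 0.08}
    - {"tx": 0,"ty": 0,"tz": 0,"twist": 0.08}
  gripper: 1
  squeeze: 30

```text
clock: 13.45
position: [0.4892, 0.0004, 0.2164]
ee_rot: [-1.695, -2.642, 0.003]
force: [-0.1, -1.1, -1.5]
width: 0.108
gripper_force: 30.0
```

>>> move_arm:
  motion:
    - {"tx": 0,"ty": 0,"tz": 0,"twist": 0.08}
    - {"tx": 0,"ty": 0,"tz": 0,"twist": 0.08}
    - {"tx": 0,"ty": 0,"tz": 0,"twist": 0.08}
    - {"tx": 0,"ty": 0,"tz": 0,"twist": 0}
  gripper: 1
  squeeze: 30

```text
clock: 13.85
position: [0.4893, 0.0005, 0.2166]
ee_rot: [-2.157, -2.282, 0.003]
force: [0.5, 0.2, -1.0]
width: 0.107
gripper_force: 30.0
```

```bash
python3 - <<'E'
from h import *
from scipy.spatial.transform import Rotation as R
np.set_printoptions(precision=3,suppress=True)
o=arm.observe();print(o["clock"],o["joints"],o["position"],o["width"]);print(R.from_rotvec(o["ee_rot"]).as_matrix())
im={c:arm.get_image(c) for c in("scene","side","wrist")}
for c in im:
    cv2.imwrite(f"pics/n_{c}.png",im[c][:,:,::-1])
    for q in("filter_mid","panel_mid"):
        for x in arm.place_of(c,q): print(c,q,np.array(x["point"])*[512,384],round(x["conf"],2))
a=cv2.resize(im["side"][105:205,210:310],(400,400),interpolation=cv2.INTER_CUBIC)
b=cv2.resize(im["scene"][130:230,242:342],(400,400),interpolation=cv2.INTER_CUBIC)
w=cv2.resize(im["wrist"],(266,200))
cv2.imwrite("pics/k.png",np.vstack([np.hstack([b,a]),np.hstack([w,np.zeros((200,534,3),np.uint8)])])[:,:,::-1])
E
```

```text
13.85 [-0.093  0.228 -0.02   1.905  0.005  1.01  -0.06 ] [0.489 0.    0.217] 0.10696055004924859
[[-0.056  0.998 -0.002]
 [ 0.998  0.056 -0.   ]
 [-0.    -0.002 -1.   ]]
scene filter_mid [233.421 229.901] 0.66
scene filter_mid [244.019 181.786] 0.58
scene filter_mid [327.987 169.882] 0.4
scene panel_mid [165.478 178.214] 0.89
scene panel_mid [330.598 107.789] 0.79
scene panel_mid [352.307 175.718] 0.77
scene panel_mid [292.403 178.79 ] 0.75
scene panel_mid [318.003 204.211] 0.63
side filter_mid [261.222 176.218] 0.62
side panel_mid [278.118 122.496] 0.96
side panel_mid [305.715 141.696] 0.94
side panel_mid [212.275 256.589] 0.89
side panel_mid [265.523 154.483] 0.85
side panel_mid [182.323 106.214] 0.76
wrist filter_mid [252.314 238.618] 0.78
```

View pics/k.png

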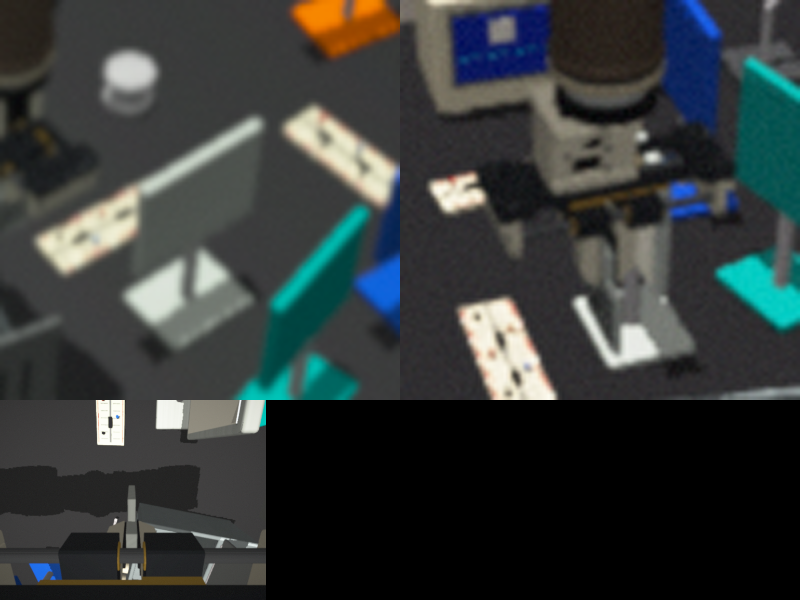

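The filter hangs from the fingers, held upright. In the scene crop the panel is unobstructed; the wrist view shows it at top right. I'll refine the panel fit.

```bash
python3 - <<'E'
import fit; from fit import *
s=np.array([512,384])
print(tri([ray("scene",np.array([292.4,178.8])/s),ray("side",np.array([265.5,154.5])/s)]))
fit.obs=[("side",(0,h,v),(260,127)),("side",(0,h,-v),(260,156.5)),("side",(0,-h,-v),(274,181)),
("scene",(.014,-h,v),(277.2,178.5)),("scene",(0,-h,v),(275.5,176.5)),("scene",(.014,h,v),(307.7,161.5)),("scene",(.014,h,-v),(304.5,182)),("scene",(.014,-h,-v),(276,197.5))]
r=least_squares(fit.res,[.565,.17,.05]);print(r.x,r.cost);print(fit.res(r.x).reshape(-1,2))
im=cv2.imread("pics/n_wrist.png")
for a,col in((0,(0,255,0)),(.014,(0,0,255))):
    q=np.array([proj("wrist",pc(r.x,a,*k))[0] for k in((h,v),(h,-v),(-h,-v),(-h,v))]);print(q)
    cv2.polylines(im,[q.astype(int)],True,col,1)
cv2.imwrite("pics/l.png",cv2.resize(im[:120,250:],(786,360)))
E
```

```text
(array([0.565, 0.188, 0.156]), [np.float64(0.002428670116115602), np.float64(0.002428670116115613)])
[0.565 0.172 0.044] 4.785583439910914
[[-0.271 -0.158]
 [-0.428  0.121]
 [-0.889 -1.079]
 [ 0.163 -0.216]
 [-0.351 -0.421]
 [ 0.175 -0.31 ]
 [ 0.058  1.038]
 [-0.292  2.378]]
[[ 593.155 -591.602]
 [ 384.135 -173.839]
 [ 356.931   80.377]
 [ 460.963   72.727]]
[[ 648.831 -590.274]
 [ 405.652 -173.44 ]
 [ 374.458   80.647]
 [ 496.004   73.27 ]]
```

View pics/l.png

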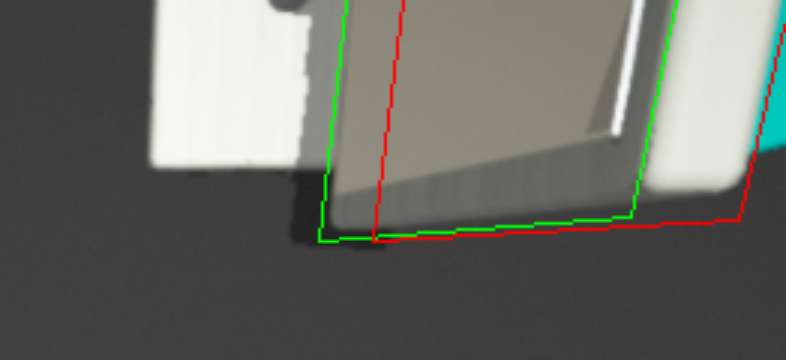

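The fit is within about 4 mm of the actual edges (the panel sits slightly further +y and +x). Moving in front of it.

>>> move_arm:
  motion:
    - {"tx": 0.025,"ty": 0.002,"tz": 0,"twist": 0}
    - {"tx": 0.03,"ty": 0.002,"tz": 0,"twist": 0}
    - {"tx": 0.03,"ty": 0.002,"tz": 0,"twist": 0}
    - {"tx": 0.03,"ty": 0.002,"tz": 0,"twist": 0}
    - {"tx": 0.025,"ty": 0.002,"tz": 0.005,"twist": 0}
    - {"tx": 0.02,"ty": 0.002,"tz": 0.006,"twist": 0}
    - {"tx": 0.01,"ty": 0.001,"tz": 0.006,"twist": 0}
    - {"tx": 0,"ty": 0,"tz": 0,"twist": 0}
    - {"tx": 0,"ty": 0,"tz": 0,"twist": 0}
    - {"tx": 0,"ty": 0,"tz": 0,"twist": 0}
  gripper: 1
  squeeze: 30

```text
clock: 15.3
position: [0.4936, 0.1695, 0.201]
ee_rot: [2.158, 2.283, -0.0]
force: [-0.5, 0.5, -0.7]
width: 0.107
gripper_force: 30.0
```

```bash
python3 - <<'E'
from h import *
np.set_printoptions(precision=3,suppress=True)
o=arm.observe();print(o["clock"],o["position"],o["width"],o["force"],o["gripper_force"])
a=arm.get_image("side");w=arm.get_image("wrist")
for x in arm.place_of("side","flap_lug"):print(np.array(x["point"])*[512,384],x["conf"])
a=cv2.resize(a[80:260,200:380],(600,600),interpolation=cv2.INTER_CUBIC)[:, :400]
cv2.imwrite("pics/m.png",np.hstack([a,cv2.resize(np.vstack([w,w[:0]]),(400,600))])[:,:,::-1])
E
```

```text
15.3 [0.494 0.169 0.201] 0.10685924680309351 [-0.46   0.525 -0.739] 29.990626573562622
[339.712 191.501] 0.58
```

View pics/m.png

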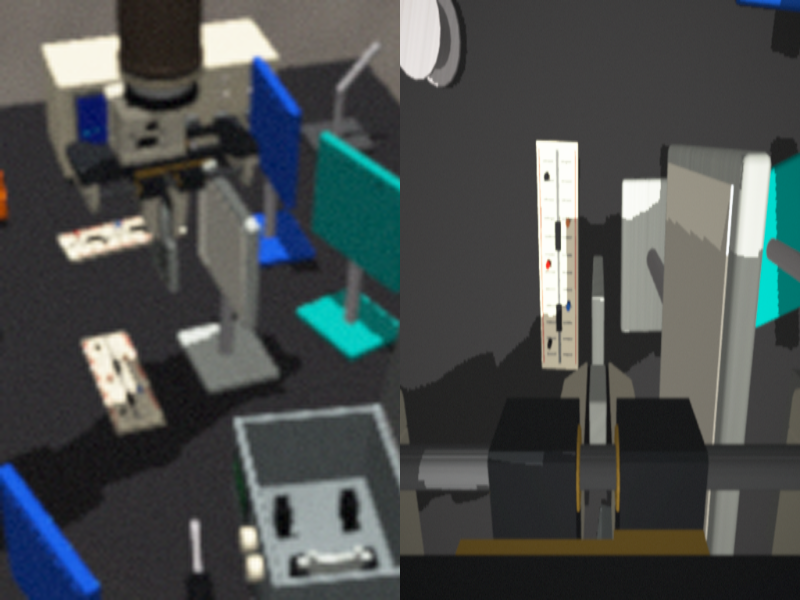

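The filter hangs upright, parallel to the lit face and clear of it. The flap's lug is still at its upright position, and the blank is in its slot. Handing in.

```bash
python3 -c "
from cell import arm
print(arm.sign_off())"
```

```text
the job is handed in; nothing more can be done
None
```

The job is handed in (no verdict was shown): the flap is open, and the gripper holds the perforated filter upright and parallel to the lit panel, about 7 cm in front of its centre, with the blank still in its slot.

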